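Knock a stuck casting out of a flip-over mould

TASK

The casting in the round mould has cured but is stuck. Take the round mould by its handle and swing it fully over so that it hangs upside down above its own black catch tray, then tap the knock-out pin on its upturned base until the casting drops out into the tray. Leave the mould turned over, and leave the square mould, which is still curing, as it is.

Things in the scene. Friction and masses are not known exactly. Their poses are not given: they have to be found in the camera images.
- round_handle (a point): Middle of the round mould's handle: a level steel bar, 12 mm thick, 66 mm free between two flat arms, 78 mm above the bench. The mould is an aluminium cup (45 mm outside, 36 mm deep) between the arms, its axis 75 mm from the bar, its rim level with the bar. Axes move with the mould: x along the bar, y from the bar to the hinge line 130 mm away, z out of the cup's mouth (up at first).
- round_hinge (a point): Middle of the round mould's hinge line, 78 mm above the bench on a stand, 130 mm from the bar and 55 mm from the cup's axis; posts beside it are 90 mm high. x along the hinge, y level towards the tray, z up. The frame starts at one stop and turns 180 degrees to the other: the bar rises, passes over the hinge and comes down level on the tray side. It stays where left, about 3 N at the bar.
- round_pin (a point): Centre of the outer face of the knock-out pin's head, a 22 mm steel disc on the round cup's axis, standing out 19 mm from its base (55 mm from the rim plane). Underneath at first; on top, 133 mm above the bench, once turned over. Sprung: moves up to 14 mm into the cup, needs up to about 6 N, and frees the casting within its first 7 mm. z out of the cup's mouth.
- puck (a point): Centre of the stuck casting: an off-white resin puck, 22 mm high, 30 mm across its outer face and tapering to 23 mm inside, about 60 g, with a small brass insert in each face, sunk 9 mm below the rim of the round mould. Spring catches hold it, so it does not fall out by itself when the mould is turned over. z along its axis, out of the mould at first.
- tray (a point): Centre of the inner floor of the round mould's black catch tray, fixed on its stand beside the hinge; 80 mm (x, along the hinge) by 88 mm (y, away from the hinge) inside, floor 11 mm above the bench, walls 23 mm above the floor. z up. The turned-over mould hangs with its mouth 67 mm above the floor.
- square_handle (a point): Middle of the same kind of handle on the square mould, a twin of the round one on its own stand and tray, but with a square cup of 45 mm a side. Not to be moved. The two moulds stand one beyond the other as seen from the robot, in either order. Axes as those of round_handle.
There are look-alikes about, which are no part of the job. What is meant by the part that bears puck is not red or turquoise, and is the larger of those in its own colour.

How it is judged:
By the outcome, as a careful person would: the job done as asked, in the order asked, and still so for the second after the job is handed in, with the robot touching nothing.
It also fails if it takes over 45 s, if anything falls off the work surface, if the arm or the gripper's body presses on something with over 40 N, if the wrist force passes 120 N, or if a joint passes its speed limit or range.

ROBOT

A 6-joint arm with a two-finger parallel gripper is mounted at the origin on the work surface. World frame = base frame: x ahead of the robot, y to its left, z up, the work surface at z = 0. Lengths are in m, angles in rad, forces in N, time in s.
With the tool pointing down it reaches from about 0.325 to 0.85 m from the base axis. Payload 15.5 kg.
Tool frame: the origin (TCP) lies on the centre line of the jaws, within the pads' length; the fingertips stand nose_length ahead of it and the grasp point (between the pads) is the TCP (nose_length is the distance from the TCP to the fingertips, in m); z points along the fingers, x is the direction in which the jaws open and shut, and the axes are right-handed (so a half turn about z gives the same grasp; the last joint's range is limited). The gripper opens to 91 mm and grips with 3 to 60 N. Pads are 32 mm wide; open, the fingers measure 118 mm over their backs; the gripper's body (76 mm by 178 mm) begins 60 mm behind the grasp point.
Start: joints at [-1.389, 0.494, 1.345, -0, 1.302, -0.096], TCP at [0.171, -0.601, 0.233] pointing down, gripper open.
Joint ranges: [-2.91, 2.91], [-0.82, 2.16], [0.22, 2.67], [-1.22, 4.37], [0.12, 2.79], [-3.08, 3.08]. Speed limits (rad/s): [1.89, 1.89, 2.57, 3.01, 3.01, 3.01].

INTERFACE

Orientations are given as [roll, pitch, yaw] about the fixed x, y, z axes, in that order (R = Rz(yaw) Ry(pitch) Rx(roll)).
In Python, from cell import get_state, snapshot, close_job, nose_length gives the robot as it stands.
- The arm moves only by the tool send_rows, never from a script. Its argument "plan" is a list of rows, each an object of numbers: "x", "y", "z": the shift along the tool's x, y, z in mm; "ax", "ay", "az": the turn, a rotation vector about the tool's x, y, z in degrees. In form: [{"x": .., "y": .., "z": .., "ax": .., "ay": .., "az": ..}, ...]. A call has exactly 8 rows; each row shifts and turns the commanded pose from where the row before left it, along the tool's axes as they then stand; what a row does not reach is not made up. A row lasts 1/8 s, in which the tool goes at most 62.5 mm and 10.7 degrees, less where a joint would pass 70% of its speed; a pose out of reach is approached as far as the arm can. A call is refused whole if a number of a shift passes 62.5 or a number of a turn 10.7, either way. A call with a gripper value outside its range is refused whole. "fingers" is the gripper's target within -1 to 1 (fully open at 1, half-way at 0, shut at -1), set as the call begins (left out, the last holds). The fingers move at their own pace and stop on an object; the grip force is fixed at half the most. Time passes only in rows, so rows that do not move let the fingers close, or fill a call up. It gives the time, the measured TCP pose, the force and the opening at its end, in the units of the state.
- get_state(): the state, without advancing time (a new reading comes with each control period).
- snapshot(name): name is "scene" or "top" or "wrist"; returns a dict with "frame" (384x512x3 uint8, blue, green, red), "mtx" (3x3 intrinsics, pixels), "world_from_camera" (4x4, takes a point from camera to world coordinates). Camera axes: x right, y down, z forward; pixel columns grow to the right and rows downward; lengths in m; the calibration is good to about 2 mm. A picture is of the moment at which its call begins. There is no depth.
- close_job(): hands the job in, once; it reports no verdict.
The state is a dict: "clock": time; "qpos": joint angles; "joint_velocities": joint speeds; "joint_torque": joint torques, N m; "tcp_pos": TCP position; "eef_rot": TCP orientation; "wrist_force": force on the tool from outside, world axes, zero at the start; "torque": the same for the moment, N m; "opening": opening from 0.0 (shut) to 1.0 (fully open).
Only numpy, scipy, OpenCV 4.12 (cv2) and the standard library are available. Lean on these libraries where they do the work, as an engineer would, in place of code of your own. Each camera call takes 0.05 s, during which the arm holds its last target. There are 200 camera calls.

## Working session

There is one attempt and no reset: what is moved stays moved. The work goes in short steps, Python scripts to look and compute and a tool call to move; the robot and the scene stay as the last step left them, time stands still between calls to the robot, and variables do not carry over. Pictures are saved under pics/ and viewed, about 8 in all and at most 12, crops included, and the job is handed in when it is done.

Besides the shell and the picture viewer there is one more tool, called in YAML: its name, and indented under it one key for each argument. send_rows: Moves the arm, as the interface text tells. Its arguments: {"type":"object","properties":{"plan":{"type":"array","items":{"type":"object","properties":{"x":{"type":"number"},"y":{"type":"number"},"z":{"type":"number"},"ax":{"type":"number"},"ay":{"type":"number"},"az":{"type":"number"}}}},"fingers":{"type":"number"}},"required":["plan"]}

```bash
mkdir -p pics; ls
python3 - <<'E'
from cell import *
import cv2,numpy as np
np.set_printoptions(precision=4,suppress=True)
print(nose_length if not callable(nose_length) else nose_length())
s=get_state();print(s)
for n in("scene","top"):
    d=snapshot(n);cv2.imwrite(f"pics/{n}0.png",cv2.resize(d["frame"],(800,600),interpolation=cv2.INTER_CUBIC));print(n,d["mtx"],d["world_from_camera"])
E
```

```text
pics
0.019
{'clock': 0.0, 'qpos': array([-1.3885,  0.4942,  1.3461,  0.    ,  1.3025, -0.0955]), 'joint_velocities': array([-0.0003,  0.0007, -0.0007, -0.0005,  0.001 , -0.0016]), 'joint_torque': array([ -0.0035, -87.8813, -38.1866,   0.0705,   0.0532,  -0.0001]), 'tcp_pos': array([ 0.1714, -0.6007,  0.2324]), 'eef_rot': array([-3.1415,  0.0012, -1.293 ]), 'wrist_force': array([ 0.2657,  0.2003, -0.2121]), 'torque': array([ 0.032 , -0.023 , -0.0214]), 'opening': 0.9986961405006098}
scene [[408.6332   0.     260.5739]
 [  0.     408.6332 194.6684]
 [  0.       0.       1.    ]] [[-0.7049  0.4716 -0.5298  0.9068]
 [ 0.709   0.4485 -0.5442  0.3416]
 [-0.019  -0.7592 -0.6505  0.578 ]
 [ 0.      0.      0.      1.    ]]
top [[454.1408   0.     256.7361]
 [  0.     454.1408 191.6836]
 [  0.       0.       1.    ]] [[ 0.0175 -0.9844  0.1753  0.3841]
 [-0.9996 -0.0137  0.023  -0.0694]
 [-0.0202 -0.1757 -0.9842  0.7623]
 [ 0.      0.      0.      1.    ]]
```

View pics/scene0.png

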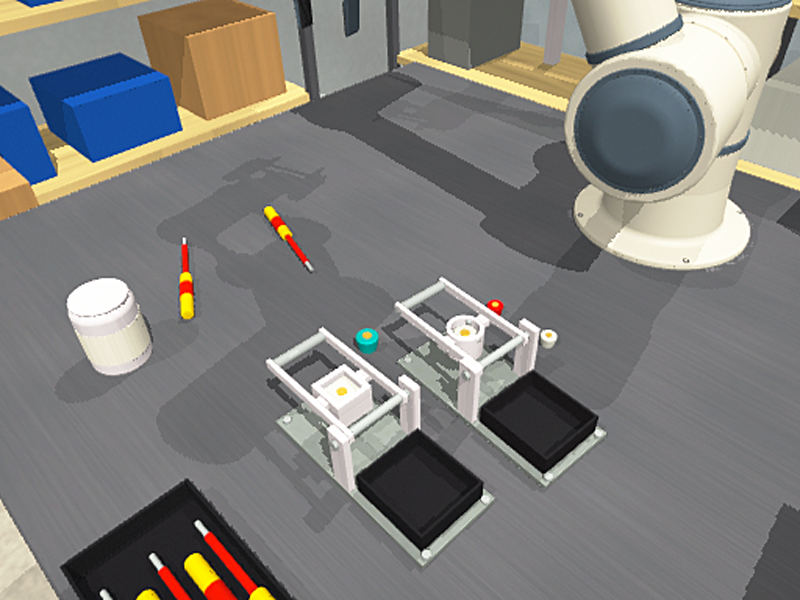

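View pics/top0.png

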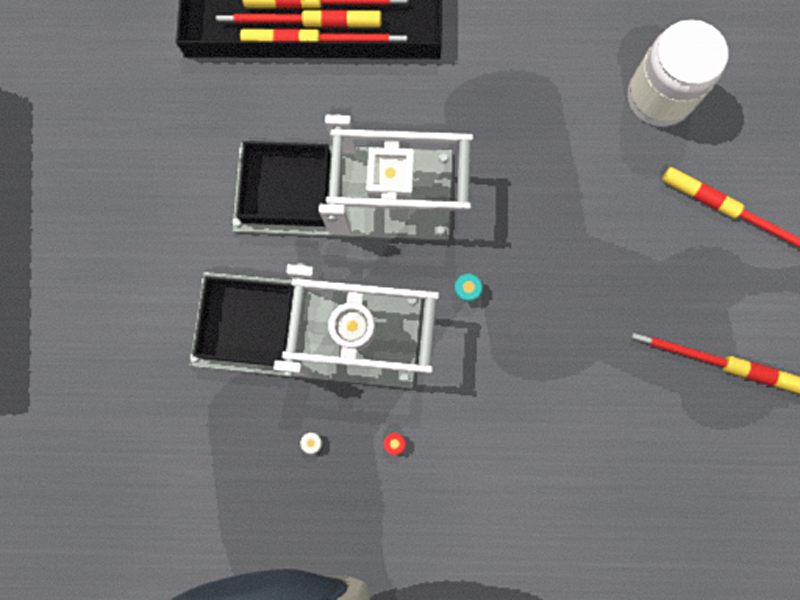

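Top view (800x600 picture), candidates: 
- Round mould: cup (351,326), bar ~(428,331), hinge ~(294,318).
- Square mould, not to be touched: (390,173).
- Loose look-alike pucks: white (311,443), red (394,443), turquoise (468,287).

The off-white pucks are the small loose one and the larger one in the round cup, so I choose the near mould with the round cup. Next is a close crop to check.

Run:
```python
from cell import *
import cv2
f=snapshot("top")["frame"]
cv2.imwrite("pics/crop1.png",cv2.resize(f[160:260,115:295],(792,440),interpolation=cv2.INTER_CUBIC))
```

```text
(no output)
```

View pics/crop1.png

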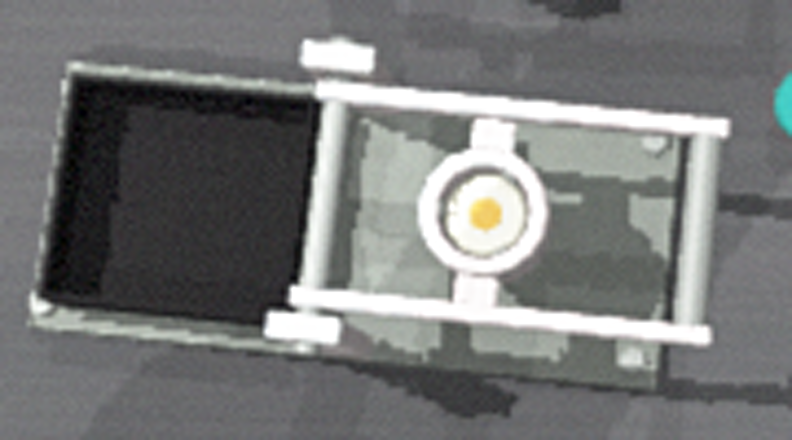

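The near mould has the round cup: rim centre (484,212), bar (706,130)–(690,330), hinge (332,95)–(312,292) in the 4.4x crop. Its large off-white puck has a brass centre.

```bash
cat > h.py <<'E'
import numpy as np, json
from scipy.spatial.transform import Rotation as R
from cell import *
np.set_printoptions(precision=4,suppress=True)
def ray(d,uv,z):
    T=d["world_from_camera"];v=T[:3,:3]@np.linalg.solve(d["mtx"],[*uv,1.]);o=T[:3,3]
    return o+v*(z-o[2])/v[2]
def rot(yaw,tilt=0):  # tool down; tilt deg about tool y
    return R.from_euler('xyz',[np.pi,0,yaw])*R.from_euler('y',tilt,degrees=True)
def rows(poses,start=None):
    """poses: [(p,R)], rounded to whole mm / 0.1 deg, with feedback of rounding"""
    if start is None:
        s=get_state();start=(s["tcp_pos"],R.from_euler('xyz',s["eef_rot"]))
    p,r=start;out=[]
    for q,t in poses:
        d=np.round(r.inv().apply(q-p)*1000,0);w=np.round((r.inv()*t).as_rotvec(degrees=True),1)
        out.append(dict(zip(("x","y","z","ax","ay","az"),(float(a) for a in (*d,*w)))))
        p=p+r.apply(d/1000);r=r*R.from_rotvec(w,degrees=True)
    for i in range(0,len(out),8): print(json.dumps([{k:v for k,v in o.items() if v} for o in out[i:i+8]]))
    return p,r
def line(a,b,n):
    dr=(a[1].inv()*b[1]).as_rotvec()
    return [(a[0]+(b[0]-a[0])*k/n,a[1]*R.from_rotvec(dr*k/n)) for k in range(1,n+1)]
def now():
    s=get_state();return s["tcp_pos"],R.from_euler('xyz',s["eef_rot"])
E
python3 - <<'E'
from h import *
d=snapshot("top")
P=lambda u,v,z=.078: ray(d,((u+.5)/4.4+115-.5,(v+.5)/4.4+160-.5),z)
b1,b2,h1,h2=P(706,130),P(690,330),P(332,95),P(312,292)
c=P(484,212);bar=(b1+b2)/2;h=(h1+h2)/2
print(bar,h,c,np.linalg.norm(bar-h),np.linalg.norm(c-h),np.linalg.norm(b1-b2))
for v in (h-bar,b1-b2): print(np.degrees(np.arctan2(v[1],v[0])))
yaw=np.arctan2(*(bar-h)[1::-1]);print("yaw",yaw)
a=now();tgt=(bar+[0,0,.11],rot(yaw));
mid=(np.array([.35,-.42,.235]),rot((yaw-1.293)/2))
rows(line(a,mid,5)+line(mid,tgt,11),a)
E
```

```text
[ 0.4755 -0.0791  0.078 ] [0.4864 0.0516 0.078 ] [ 0.4804 -0.0049  0.078 ] 0.13112911231637775 0.05685476973761323 0.06976992204000165
85.26119461083015
-3.8953249922848383
yaw -1.6535040834471617
[{"x": -25.0, "y": -44.0, "az": 2.1}, {"x": -27.0, "y": -44.0, "z": -1.0, "az": 2.0}, {"x": -28.0, "y": -42.0, "az": 2.1}, {"x": -29.0, "y": -41.0, "z": -1.0, "az": 2.1}, {"x": -31.0, "y": -41.0, "az": 2.0}, {"x": -30.0, "y": -14.0, "z": 4.0, "az": 1.0}, {"x": -30.0, "y": -14.0, "z": 4.0, "az": 0.9}, {"x": -30.0, "y": -13.0, "z": 5.0, "az": 0.9}]
[{"x": -31.0, "y": -13.0, "z": 4.0, "az": 1.0}, {"x": -30.0, "y": -12.0, "z": 4.0, "az": 0.9}, {"x": -31.0, "y": -12.0, "z": 4.0, "az": 1.0}, {"x": -31.0, "y": -12.0, "z": 5.0, "az": 0.9}, {"x": -31.0, "y": -11.0, "z": 4.0, "az": 0.9}, {"x": -32.0, "y": -10.0, "z": 4.0, "az": 1.0}, {"x": -31.0, "y": -10.0, "z": 5.0, "az": 0.9}, {"x": -32.0, "y": -9.0, "z": 4.0, "az": 1.0}]
```

send_rows:
  fingers: -0.2
  plan:
    - {"x": -25,"y": -44,"az": 2.1}
    - {"x": -27,"y": -44,"z": -1,"az": 2.0}
    - {"x": -28,"y": -42,"az": 2.1}
    - {"x": -29,"y": -41,"z": -1,"az": 2.1}
    - {"x": -31,"y": -41,"az": 2.0}
    - {"x": -30,"y": -14,"z": 4,"az": 1.0}
    - {"x": -30,"y": -14,"z": 4,"az": 0.9}
    - {"x": -30,"y": -13,"z": 5,"az": 0.9}

```text
invalid input
```

send_rows:
  plan:
    - {"x": -31,"y": -13,"z": 4,"az": 1.0}
    - {"x": -30,"y": -12,"z": 4,"az": 0.9}
    - {"x": -31,"y": -12,"z": 4,"az": 1.0}
    - {"x": -31,"y": -12,"z": 5,"az": 0.9}
    - {"x": -31,"y": -11,"z": 4,"az": 0.9}
    - {"x": -32,"y": -10,"z": 4,"az": 1.0}
    - {"x": -31,"y": -10,"z": 5,"az": 0.9}
    - {"x": -32,"y": -9,"z": 4,"az": 1.0}

```text
invalid input
```

Run:
```python
from h import *
import cv2
print(now()[0],get_state()["eef_rot"],get_state()["opening"])
d=snapshot("wrist");cv2.imwrite("pics/w1.png",cv2.resize(d["frame"],(800,600),interpolation=cv2.INTER_CUBIC))
```

```text
[ 0.1714 -0.6008  0.2326] [-3.1415  0.0007 -1.293 ] 0.9986753194981786
```

View pics/w1.png

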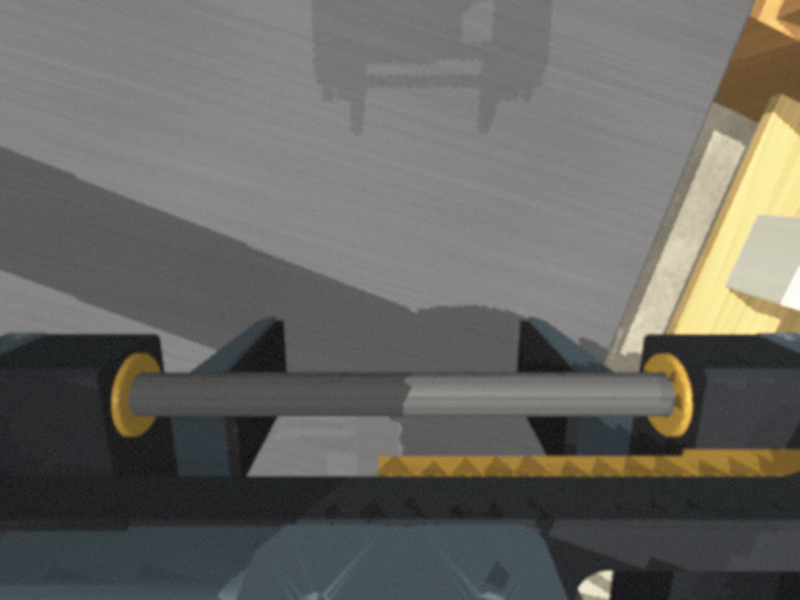

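Both moves were refused and the arm has not moved; the picture only shows the open fingers at the start pose. The likely cause is that rows need all six numbers, so I'll send them in full.

send_rows:
  fingers: -0.2
  plan:
    - {"x": -25,"y": -44,"z": 0,"ax": 0,"ay": 0,"az": 2.1}
    - {"x": -27,"y": -44,"z": -1,"ax": 0,"ay": 0,"az": 2.0}
    - {"x": -28,"y": -42,"z": 0,"ax": 0,"ay": 0,"az": 2.1}
    - {"x": -29,"y": -41,"z": -1,"ax": 0,"ay": 0,"az": 2.1}
    - {"x": -31,"y": -41,"z": 0,"ax": 0,"ay": 0,"az": 2.0}
    - {"x": -30,"y": -14,"z": 4,"ax": 0,"ay": 0,"az": 1.0}
    - {"x": -30,"y": -14,"z": 4,"ax": 0,"ay": 0,"az": 0.9}
    - {"x": -30,"y": -13,"z": 5,"ax": 0,"ay": 0,"az": 0.9}

```text
clock: 1.25
tcp_pos: [0.3845, -0.3265, 0.2218]
eef_rot: [-3.141, -0.0, -1.522]
wrist_force: [0.1, 0.7, -0.4]
opening: 0.401
```

send_rows:
  plan:
    - {"x": -31,"y": -13,"z": 4,"ax": 0,"ay": 0,"az": 1.0}
    - {"x": -30,"y": -12,"z": 4,"ax": 0,"ay": 0,"az": 0.9}
    - {"x": -31,"y": -12,"z": 4,"ax": 0,"ay": 0,"az": 1.0}
    - {"x": -31,"y": -12,"z": 5,"ax": 0,"ay": 0,"az": 0.9}
    - {"x": -31,"y": -11,"z": 4,"ax": 0,"ay": 0,"az": 0.9}
    - {"x": -32,"y": -10,"z": 4,"ax": 0,"ay": 0,"az": 1.0}
    - {"x": -31,"y": -10,"z": 5,"ax": 0,"ay": 0,"az": 0.9}
    - {"x": -32,"y": -9,"z": 4,"ax": 0,"ay": 0,"az": 1.0}

```text
clock: 2.25
tcp_pos: [0.4757, -0.0781, 0.1878]
eef_rot: [-3.141, -0.0, -1.655]
wrist_force: [0.2, 0.4, -0.2]
opening: 0.399
```

```bash
sed -i 's/ if v}/}/' h.py
python3 - <<'E'
from h import *
import cv2
print(now()[0],get_state()["eef_rot"],get_state()["opening"])
d=snapshot("wrist");cv2.imwrite("pics/w2.png",cv2.resize(d["frame"],(800,600),interpolation=cv2.INTER_CUBIC))
print(d["mtx"],d["world_from_camera"])
import pickle;pickle.dump(d,open("w2.pkl","wb"))
E
```

```text
[ 0.4757 -0.0781  0.1878] [-3.1415 -0.     -1.6549] 0.39862728426260496
[[294.6681   0.     256.7486]
 [  0.     294.6681 190.0094]
 [  0.       0.       1.    ]] [[-0.0843 -0.9672 -0.2398  0.5424]
 [-0.9964  0.0819  0.0198 -0.0823]
 [ 0.0005  0.2406 -0.9706  0.3398]
 [ 0.      0.      0.      1.    ]]
```

View pics/w2.png

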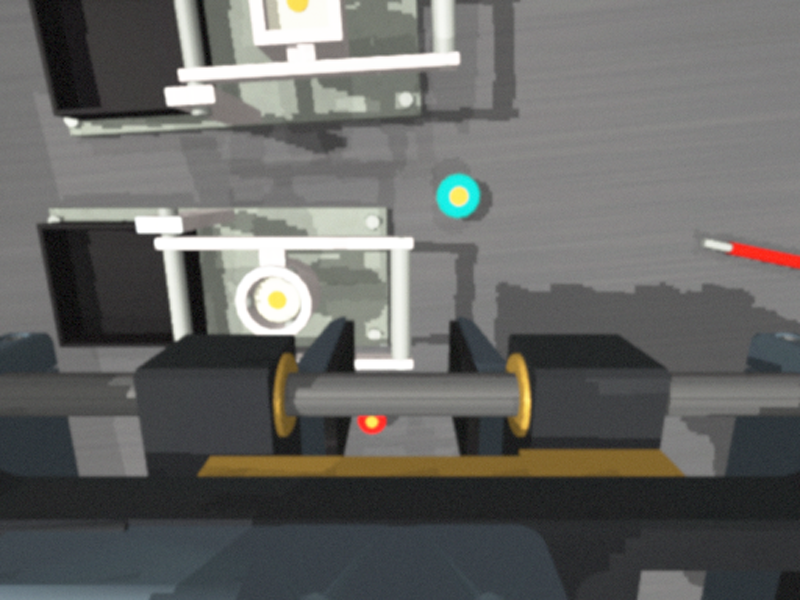

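The wrist view shows the bar at (400, 250–358), its arms at y 243 and 364, the cup at (274,300) and the hinge bar at about (170,250)–(182,338).

Run:
```python
from h import *
import pickle
d=pickle.load(open("w2.pkl","rb"))
P=lambda u,v,z=.078: ray(d,((u+.5)*.64-.5,(v+.5)*.64-.5),z)
b1,b2,c,h1=P(400,243),P(402,364),P(274,300),P(170,250)
print(b1,b2,(b1+b2)/2,c,h1,P(182,338))
# reference from the 'top' camera
bar=np.array([.4755,-.0791,.078]);print(bar)
```

```text
[ 0.5094 -0.0788  0.078 ] [ 0.436  -0.0738  0.078 ] [ 0.4727 -0.0763  0.078 ] [ 0.4823 -0.0023  0.078 ] [0.5165 0.0524 0.078 ] [0.4637 0.0561 0.078 ]
[ 0.4755 -0.0791  0.078 ]
```

Run:
```python
from h import *
a=now();g=(np.array([.4741,-.0777,.084]),rot(-1.645))
rows(line(a,g,6)+[g]*2,a)
```

```text
[{"x": 0.0, "y": 0.0, "z": 17.0, "ax": 0.0, "ay": 0.0, "az": -0.1}, {"x": 1.0, "y": 1.0, "z": 17.0, "ax": 0.0, "ay": 0.0, "az": -0.1}, {"x": 0.0, "y": -0.0, "z": 18.0, "ax": 0.0, "ay": 0.0, "az": -0.1}, {"x": 1.0, "y": 0.0, "z": 17.0, "ax": 0.0, "ay": 0.0, "az": -0.1}, {"x": 0.0, "y": 1.0, "z": 17.0, "ax": 0.0, "ay": 0.1, "az": -0.1}, {"x": 1.0, "y": -0.0, "z": 17.0, "ax": 0.0, "ay": -0.0, "az": -0.1}, {"x": -0.0, "y": -0.0, "z": 0.0, "ax": 0.0, "ay": -0.0, "az": 0.0}, {"x": -0.0, "y": -0.0, "z": 0.0, "ax": 0.0, "ay": -0.0, "az": 0.0}]
```

send_rows:
  plan:
    - {"x": 0,"y": 0,"z": 17,"ax": 0,"ay": 0,"az": -0.1}
    - {"x": 0,"y": 1,"z": 17,"ax": 0,"ay": 0,"az": -0.1}
    - {"x": 0,"y": 0,"z": 18,"ax": 0,"ay": 0,"az": -0.1}
    - {"x": 0,"y": 0,"z": 17,"ax": 0,"ay": 0,"az": -0.1}
    - {"x": 0,"y": 1,"z": 17,"ax": 0,"ay": 0,"az": -0.1}
    - {"x": 0,"y": 0,"z": 17,"ax": 0,"ay": 0,"az": -0.1}
    - {"x": 0,"y": 0,"z": 0,"ax": 0,"ay": 0,"az": 0}
    - {"x": 0,"y": 0,"z": 0,"ax": 0,"ay": 0,"az": 0}

```text
clock: 3.3
tcp_pos: [0.4736, -0.079, 0.0854]
eef_rot: [-3.141, -0.0, -1.644]
wrist_force: [0.1, -0.2, -0.2]
opening: 0.404
```

Run:
```python
from h import *
for _ in range(3): print(get_state()["tcp_pos"],get_state()["wrist_force"])
```

```text
[ 0.4736 -0.079   0.0854] [ 0.1361 -0.174  -0.1909]
[ 0.4736 -0.079   0.0854] [ 0.1361 -0.174  -0.1909]
[ 0.4736 -0.079   0.0854] [ 0.1361 -0.174  -0.1909]
```

send_rows:
  fingers: -1
  plan:
    - {"x": 0,"y": 0,"z": 0,"ax": 0,"ay": 0,"az": 0}
    - {"x": 0,"y": 0,"z": 0,"ax": 0,"ay": 0,"az": 0}
    - {"x": 0,"y": 0,"z": 0,"ax": 0,"ay": 0,"az": 0}
    - {"x": 0,"y": 0,"z": 0,"ax": 0,"ay": 0,"az": 0}
    - {"x": 0,"y": 0,"z": 0,"ax": 0,"ay": 0,"az": 0}
    - {"x": 0,"y": 0,"z": 0,"ax": 0,"ay": 0,"az": 0}
    - {"x": 0,"y": 0,"z": 0,"ax": 0,"ay": 0,"az": 0}
    - {"x": 0,"y": 0,"z": 0,"ax": 0,"ay": 0,"az": 0}

```text
clock: 4.3
tcp_pos: [0.4736, -0.0776, 0.0852]
eef_rot: [-3.141, 0.002, -1.645]
wrist_force: [2.9, 17.5, 4.2]
opening: 0.119
```

Run:
```python
from h import *
a=now();s=get_state();print(a[0],s["wrist_force"],s["torque"],s["opening"]*.091)
e=np.array([np.cos(-1.645+np.pi),np.sin(-1.645+np.pi),0]);H=np.array([a[0][0],a[0][1],.078])+.13*e
k=np.array([0,0,1.]);off=a[0][2]-.078
ps=[]
for th in np.linspace(0,180,25)[1:]:
    t=np.radians(th);tilt=30*th/180
    r=rot(-1.645,tilt);b=H-.13*np.cos(t)*e+.13*np.sin(t)*k
    ps.append((b-off*r.apply([0,0,1.]),r))
print(H);rows(ps,(a[0],rot(-1.645)))
```

```text
[ 0.4736 -0.0776  0.0852] [ 2.903  17.535   4.1885] [ 3.174  -0.6196 -0.2511] 0.010857470999403832
[0.4832 0.052  0.078 ]
[{"x": -1.0, "y": -0.0, "z": -17.0, "ax": 0.0, "ay": 1.2, "az": 0.0}, {"x": -3.0, "y": -0.0, "z": -17.0, "ax": 0.0, "ay": 1.3, "az": 0.0}, {"x": -5.0, "y": -0.0, "z": -16.0, "ax": -0.0, "ay": 1.2, "az": 0.0}, {"x": -7.0, "y": 0.0, "z": -16.0, "ax": -0.0, "ay": 1.3, "az": 0.0}, {"x": -8.0, "y": 0.0, "z": -15.0, "ax": -0.0, "ay": 1.3, "az": 0.0}, {"x": -10.0, "y": -0.0, "z": -14.0, "ax": -0.0, "ay": 1.2, "az": -0.0}, {"x": -12.0, "y": -0.0, "z": -12.0, "ax": 0.0, "ay": 1.3, "az": -0.0}, {"x": -12.0, "y": -0.0, "z": -12.0, "ax": 0.0, "ay": 1.2, "az": -0.0}]
[{"x": -14.0, "y": -0.0, "z": -10.0, "ax": 0.0, "ay": 1.3, "az": -0.0}, {"x": -15.0, "y": -0.0, "z": -8.0, "ax": 0.0, "ay": 1.2, "az": -0.0}, {"x": -16.0, "y": -0.0, "z": -7.0, "ax": 0.0, "ay": 1.3, "az": -0.0}, {"x": -16.0, "y": -0.0, "z": -5.0, "ax": 0.0, "ay": 1.2, "az": -0.0}, {"x": -17.0, "y": 0.0, "z": -4.0, "ax": 0.0, "ay": 1.3, "az": -0.0}, {"x": -17.0, "y": 0.0, "z": -1.0, "ax": 0.0, "ay": 1.2, "az": -0.0}, {"x": -17.0, "y": -0.0, "z": 0.0, "ax": 0.0, "ay": 1.3, "az": -0.0}, {"x": -17.0, "y": -0.0, "z": 2.0, "ax": 0.0, "ay": 1.2, "az": -0.0}]
[{"x": -17.0, "y": -0.0, "z": 4.0, "ax": 0.0, "ay": 1.3, "az": -0.0}, {"x": -16.0, "y": -0.0, "z": 6.0, "ax": 0.0, "ay": 1.2, "az": -0.0}, {"x": -15.0, "y": -0.0, "z": 8.0, "ax": 0.0, "ay": 1.3, "az": -0.0}, {"x": -15.0, "y": -0.0, "z": 9.0, "ax": 0.0, "ay": 1.2, "az": -0.0}, {"x": -13.0, "y": 0.0, "z": 10.0, "ax": 0.0, "ay": 1.3, "az": -0.0}, {"x": -13.0, "y": -0.0, "z": 12.0, "ax": 0.0, "ay": 1.2, "az": -0.0}, {"x": -10.0, "y": -0.0, "z": 14.0, "ax": 0.0, "ay": 1.3, "az": -0.0}, {"x": -10.0, "y": -0.0, "z": 14.0, "ax": 0.0, "ay": 1.2, "az": -0.0}]
```

Gripped at about 12 mm, with 17 N side force from a 1.4 mm offset. I'll take that out in the first row.

send_rows:
  plan:
    - {"x": -2,"y": 0,"z": -17,"ax": 0,"ay": 1.2,"az": 0}
    - {"x": -3.5,"y": 0,"z": -17,"ax": 0,"ay": 1.3,"az": 0}
    - {"x": -5,"y": 0,"z": -16,"ax": 0,"ay": 1.2,"az": 0}
    - {"x": -7,"y": 0,"z": -16,"ax": 0,"ay": 1.3,"az": 0}
    - {"x": -8,"y": 0,"z": -15,"ax": 0,"ay": 1.3,"az": 0}
    - {"x": -10,"y": 0,"z": -14,"ax": 0,"ay": 1.2,"az": 0}
    - {"x": -12,"y": 0,"z": -12,"ax": 0,"ay": 1.3,"az": 0}
    - {"x": -12,"y": 0,"z": -12,"ax": 0,"ay": 1.2,"az": 0}

```text
clock: 5.3
tcp_pos: [0.4789, -0.0135, 0.1995]
eef_rot: [-3.139, -0.18, -1.644]
wrist_force: [-1.9, -14.4, 15.0]
opening: 0.127
```

send_rows:
  plan:
    - {"x": -14,"y": 0,"z": -11,"ax": 0,"ay": 1.3,"az": 0}
    - {"x": -15,"y": 0,"z": -8,"ax": 0,"ay": 1.2,"az": 0}
    - {"x": -16,"y": 0,"z": -7,"ax": 0,"ay": 1.3,"az": 0}
    - {"x": -16,"y": 0,"z": -5,"ax": 0,"ay": 1.2,"az": 0}
    - {"x": -17,"y": 0,"z": -4,"ax": 0,"ay": 1.3,"az": 0}
    - {"x": -17,"y": 0,"z": -1,"ax": 0,"ay": 1.2,"az": 0}
    - {"x": -17,"y": 0,"z": 0,"ax": 0,"ay": 1.3,"az": 0}
    - {"x": -17,"y": 0,"z": 2,"ax": 0,"ay": 1.2,"az": 0}

```text
clock: 6.3
tcp_pos: [0.4893, 0.1201, 0.1991]
eef_rot: [-3.138, -0.35, -1.644]
wrist_force: [8.4, -3.1, 1.3]
opening: 0.122
```

Run:
```python
from h import *
a=now();s=get_state();print(a[0],s["eef_rot"],s["wrist_force"],s["torque"],s["opening"]*.091)
e=np.array([np.cos(-1.645+np.pi),np.sin(-1.645+np.pi),0]);H=np.array([.4832,.052,.078]);k=np.array([0,0,1.])
for off in(.007,.009,.011,.013):
  b=a[0]+off*a[1].apply([0,0,1.]);v=b-H;print(off,np.hypot(v@e,v[2]),np.degrees(np.arctan2(v[2],-v@e)))
```

```text
[0.4893 0.1201 0.1991] [-3.138  -0.3496 -1.6445] [ 8.4031 -3.055   1.2756] [-0.6675 -1.3461  0.3492] 0.011124293824974141
0.007 0.13215116714985212 119.93057400564796
0.009 0.13018142777604655 120.08194017667635
0.011 0.12821262489184554 120.23795615120918
0.013 0.12624480231126092 120.39883710264984
```

Run:
```python
from h import *
a=now();yaw=-1.6445
e=np.array([np.cos(yaw+np.pi),np.sin(yaw+np.pi),0]);k=np.array([0,0,1.]);H=np.array([.4832,.052,.078])
H+= ((a[0]-H)-e*((a[0]-H)@e))*[1,1,0]
print(H);ps=[]
for th in np.linspace(120,181,9)[1:]:
    t=np.radians(th);r=rot(yaw,20+min(10,(th-120)/6))
    ps.append((H-.13*np.cos(t)*e+.13*np.sin(t)*k-.009*r.apply([0,0,1.]),r))
rows(ps,(a[0],rot(yaw,20)))
```

```text
[0.4843 0.0519 0.078 ]
[{"x": -17.0, "y": -0.0, "z": 4.0, "ax": 0.0, "ay": 1.3, "az": 0.0}, {"x": -16.0, "y": 0.0, "z": 6.0, "ax": 0.0, "ay": 1.2, "az": -0.0}, {"x": -16.0, "y": -0.0, "z": 8.0, "ax": 0.0, "ay": 1.3, "az": -0.0}, {"x": -15.0, "y": -0.0, "z": 9.0, "ax": 0.0, "ay": 1.3, "az": -0.0}, {"x": -13.0, "y": 0.0, "z": 11.0, "ax": 0.0, "ay": 1.3, "az": -0.0}, {"x": -13.0, "y": -0.0, "z": 13.0, "ax": 0.0, "ay": 1.2, "az": 0.0}, {"x": -10.0, "y": -0.0, "z": 13.0, "ax": 0.0, "ay": 1.3, "az": 0.0}, {"x": -10.0, "y": -0.0, "z": 15.0, "ax": 0.0, "ay": 1.1, "az": -0.0}]
```

send_rows:
  plan:
    - {"x": -17,"y": 0,"z": 4,"ax": 0,"ay": 1.3,"az": 0}
    - {"x": -16,"y": 0,"z": 6,"ax": 0,"ay": 1.2,"az": 0}
    - {"x": -16,"y": 0,"z": 8,"ax": 0,"ay": 1.3,"az": 0}
    - {"x": -15,"y": 0,"z": 9,"ax": 0,"ay": 1.3,"az": 0}
    - {"x": -13,"y": 0,"z": 11,"ax": 0,"ay": 1.3,"az": 0}
    - {"x": -13,"y": 0,"z": 13,"ax": 0,"ay": 1.2,"az": 0}
    - {"x": -10,"y": 0,"z": 13,"ax": 0,"ay": 1.3,"az": 0}
    - {"x": -10,"y": 0,"z": 15,"ax": 0,"ay": 1.1,"az": 0}

```text
clock: 7.3
tcp_pos: [0.4938, 0.1857, 0.0829]
eef_rot: [-3.139, -0.525, -1.644]
wrist_force: [-0.1, -27.0, 71.0]
opening: 0.131
```

Run:
```python
from h import *
a=now();s=get_state();print(a[0],s["eef_rot"],s["wrist_force"],s["torque"],s["opening"]*.091)
e=np.array([np.cos(-1.645+np.pi),np.sin(-1.645+np.pi),0]);H=np.array([.4832,.052,.078])
for off in(.007,.009,.011,.013):
  b=a[0]+off*a[1].apply([0,0,1.]);v=b-H;print(off,np.hypot(v@e,v[2]),np.degrees(np.arctan2(v[2],-v@e)))
import cv2
f=snapshot("scene")["frame"]
cv2.imwrite("pics/s2.png",cv2.resize(f[140:380,200:500],(750,600),interpolation=cv2.INTER_CUBIC))
```

```text
[0.4938 0.1857 0.0829] [-3.1391 -0.525  -1.6443] [ -0.1014 -27.0082  70.9777] [-10.6084   0.4209   0.1036] 0.011891508388114931
0.007 0.13066308979234398 -179.5045840147433
0.009 0.1296872551034206 -178.73618304835807
0.011 0.12873509689947077 -177.95627346879684
0.013 0.12780714434823837 -177.1648902820748
```

View pics/s2.png

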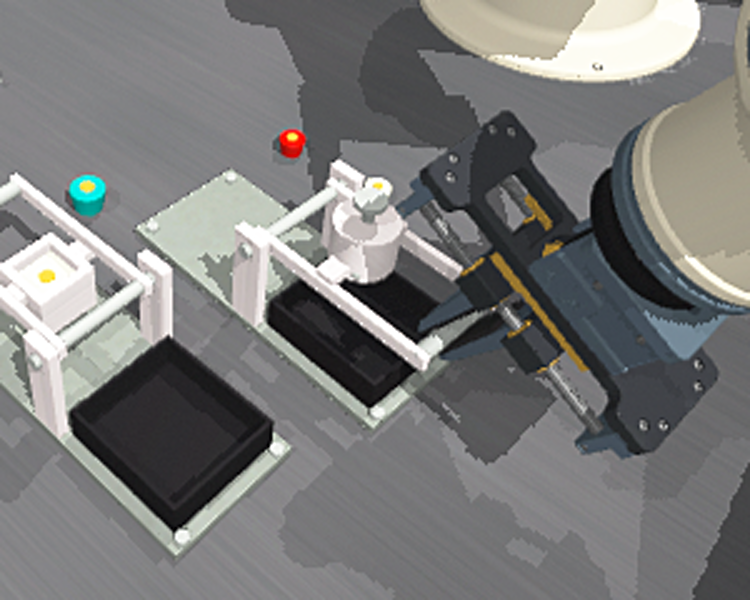

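The round mould is fully over: cup upside down with pin up at (378,190) in the crop, above its tray. The square mould is untouched. I'll relieve the press, open and back off.

send_rows:
  plan:
    - {"x": 1,"y": 0,"z": -1,"ax": 0,"ay": 0,"az": 0}
    - {"x": 1,"y": 0,"z": -1,"ax": 0,"ay": 0,"az": 0}
    - {"x": 1,"y": 0,"z": -1,"ax": 0,"ay": 0,"az": 0}
    - {"x": 0,"y": 0,"z": 0,"ax": 0,"ay": 0,"az": 0}
    - {"x": 0,"y": 0,"z": 0,"ax": 0,"ay": 0,"az": 0}
    - {"x": 0,"y": 0,"z": 0,"ax": 0,"ay": 0,"az": 0}
    - {"x": 0,"y": 0,"z": 0,"ax": 0,"ay": 0,"az": 0}
    - {"x": 0,"y": 0,"z": 0,"ax": 0,"ay": 0,"az": 0}

```text
clock: 8.35
tcp_pos: [0.4934, 0.1844, 0.0868]
eef_rot: [-3.14, -0.524, -1.644]
wrist_force: [5.7, -6.2, -3.1]
opening: 0.123
```

send_rows:
  fingers: -0.2
  plan:
    - {"x": 0,"y": 0,"z": 0,"ax": 0,"ay": 0,"az": 0}
    - {"x": 0,"y": 0,"z": 0,"ax": 0,"ay": 0,"az": 0}
    - {"x": 0,"y": 0,"z": 0,"ax": 0,"ay": 0,"az": 0}
    - {"x": 0,"y": 0,"z": 0,"ax": 0,"ay": 0,"az": 0}
    - {"x": 0,"y": 0,"z": 0,"ax": 0,"ay": 0,"az": 0}
    - {"x": 0,"y": 0,"z": 0,"ax": 0,"ay": 0,"az": 0}
    - {"x": 0,"y": 0,"z": 0,"ax": 0,"ay": 0,"az": 0}
    - {"x": 0,"y": 0,"z": 0,"ax": 0,"ay": 0,"az": 0}

```text
clock: 9.35
tcp_pos: [0.4927, 0.1848, 0.0867]
eef_rot: [-3.142, -0.524, -1.644]
wrist_force: [-0.1, -0.0, -0.7]
opening: 0.4
```

send_rows:
  plan:
    - {"x": 0,"y": 0,"z": -12,"ax": 0,"ay": 0,"az": 0}
    - {"x": 0,"y": 0,"z": -20,"ax": 0,"ay": 0,"az": 0}
    - {"x": 0,"y": 0,"z": -25,"ax": 0,"ay": 0,"az": 0}
    - {"x": 0,"y": 0,"z": -25,"ax": 0,"ay": 0,"az": 0}
    - {"x": 0,"y": 0,"z": -25,"ax": 0,"ay": 0,"az": 0}
    - {"x": 0,"y": 0,"z": -25,"ax": 0,"ay": 0,"az": 0}
    - {"x": 0,"y": 0,"z": 0,"ax": 0,"ay": 0,"az": 0}
    - {"x": 0,"y": 0,"z": 0,"ax": 0,"ay": 0,"az": 0}

```text
clock: 10.35
tcp_pos: [0.4972, 0.2504, 0.2008]
eef_rot: [3.141, -0.524, -1.643]
wrist_force: [-0.5, 0.4, -0.1]
opening: 0.398
```

Run:
```python
from h import *
a=now();s=get_state();print(a[0],s["eef_rot"],s["wrist_force"],s["opening"]*.091)
import cv2
f=snapshot("top")["frame"]
cv2.imwrite("pics/t2.png",cv2.resize(f[130:270,90:290],(800,560),interpolation=cv2.INTER_CUBIC))
```

```text
[0.4972 0.2504 0.2008] [ 3.1411 -0.5238 -1.6434] [-0.5087  0.4241 -0.0894] 0.03624202643661139
```

View pics/t2.png

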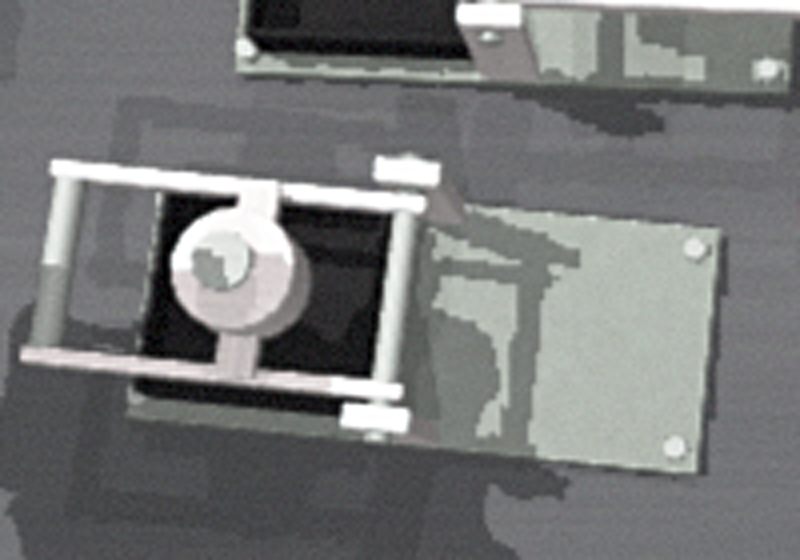

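Pin head seen at (220,261), mould level at its stop.

Run:
```python
from h import *
d=snapshot("top");z=.133
p=ray(d,((220.5)/4+90-.5,(261.5)/4+130-.5),z)
e=np.array([np.cos(-1.645+np.pi),np.sin(-1.645+np.pi),0]);q=np.array([.4838,.052,.133])+.055*e
print(p,q);m=(p+q)/2;m[2]=.133+.019+.010;a=now()
up=m+[0,0,.045]
rows(line(a,(up,rot(-1.645)),6)+line((up,rot(-1.645)),(m,rot(-1.645)),2),a)
```

```text
[0.4894 0.1036 0.133 ] [0.4879 0.1068 0.133 ]
[{"x": 21.0, "y": -0.0, "z": 11.0, "ax": 0.0, "ay": -5.0, "az": 0.0}, {"x": 23.0, "y": -1.0, "z": 9.0, "ax": 0.0, "ay": -5.0, "az": 0.0}, {"x": 23.0, "y": -0.0, "z": 8.0, "ax": 0.0, "ay": -5.0, "az": 0.0}, {"x": 24.0, "y": -0.0, "z": 5.0, "ax": 0.0, "ay": -5.0, "az": 0.0}, {"x": 24.0, "y": -1.0, "z": 3.0, "ax": 0.1, "ay": -5.0, "az": 0.0}, {"x": 24.0, "y": -0.0, "z": 1.0, "ax": -0.0, "ay": -5.0, "az": 0.1}, {"x": -0.0, "y": -0.0, "z": 23.0, "ax": -0.0, "ay": -0.0, "az": -0.0}, {"x": -0.0, "y": -0.0, "z": 22.0, "ax": -0.0, "ay": -0.0, "az": -0.0}]
```

send_rows:
  fingers: -1
  plan:
    - {"x": 21,"y": 0,"z": 11,"ax": 0,"ay": -5,"az": 0}
    - {"x": 23,"y": -1,"z": 9,"ax": 0,"ay": -5,"az": 0}
    - {"x": 23,"y": 0,"z": 8,"ax": 0,"ay": -5,"az": 0}
    - {"x": 24,"y": 0,"z": 5,"ax": 0,"ay": -5,"az": 0}
    - {"x": 24,"y": -1,"z": 3,"ax": 0,"ay": -5,"az": 0}
    - {"x": 24,"y": 0,"z": 1,"ax": 0,"ay": -5,"az": 0}
    - {"x": 0,"y": 0,"z": 23,"ax": 0,"ay": 0,"az": 0}
    - {"x": 0,"y": 0,"z": 22,"ax": 0,"ay": 0,"az": 0}

```text
clock: 11.45
tcp_pos: [0.4886, 0.1044, 0.1619]
eef_rot: [3.141, -0.0, -1.646]
wrist_force: [-0.5, -0.4, -0.3]
opening: 0.002
```

send_rows:
  plan:
    - {"x": 0,"y": 0,"z": 0,"ax": 0,"ay": 0,"az": 0}
    - {"x": 0,"y": 0,"z": 5,"ax": 0,"ay": 0,"az": 0}
    - {"x": 0,"y": 0,"z": 5,"ax": 0,"ay": 0,"az": 0}
    - {"x": 0,"y": 0,"z": 3,"ax": 0,"ay": 0,"az": 0}
    - {"x": 0,"y": 0,"z": 3,"ax": 0,"ay": 0,"az": 0}
    - {"x": 0,"y": 0,"z": 2,"ax": 0,"ay": 0,"az": 0}
    - {"x": 0,"y": 0,"z": 0,"ax": 0,"ay": 0,"az": 0}
    - {"x": 0,"y": 0,"z": 0,"ax": 0,"ay": 0,"az": 0}

```text
clock: 12.45
tcp_pos: [0.489, 0.1055, 0.1447]
eef_rot: [-3.141, 0.0, -1.644]
wrist_force: [1.5, 2.1, 2.4]
opening: 0.006
```

send_rows:
  plan:
    - {"x": 0,"y": 0,"z": 2,"ax": 0,"ay": 0,"az": 0}
    - {"x": 0,"y": 0,"z": 2,"ax": 0,"ay": 0,"az": 0}
    - {"x": 0,"y": 0,"z": 0,"ax": 0,"ay": 0,"az": 0}
    - {"x": 0,"y": 0,"z": 0,"ax": 0,"ay": 0,"az": 0}
    - {"x": 0,"y": 0,"z": 0,"ax": 0,"ay": 0,"az": 0}
    - {"x": 0,"y": 0,"z": 0,"ax": 0,"ay": 0,"az": 0}
    - {"x": 0,"y": 0,"z": 0,"ax": 0,"ay": 0,"az": 0}
    - {"x": 0,"y": 0,"z": 0,"ax": 0,"ay": 0,"az": 0}

```text
clock: 13.45
tcp_pos: [0.4889, 0.1055, 0.1406]
eef_rot: [-3.142, 0.0, -1.644]
wrist_force: [1.7, 1.6, 3.3]
opening: 0.005
```

send_rows:
  plan:
    - {"x": 0,"y": 0,"z": -12,"ax": 0,"ay": 0,"az": 0}
    - {"x": 0,"y": 0,"z": -30,"ax": 0,"ay": 0,"az": 0}
    - {"x": 0,"y": 0,"z": -30,"ax": 0,"ay": 0,"az": 0}
    - {"x": -50,"y": 0,"z": -30,"ax": 0,"ay": 0,"az": 0}
    - {"x": -50,"y": 0,"z": -10,"ax": 0,"ay": 0,"az": 0}
    - {"x": -50,"y": 0,"z": 0,"ax": 0,"ay": 0,"az": 0}
    - {"x": 0,"y": 0,"z": 0,"ax": 0,"ay": 0,"az": 0}
    - {"x": 0,"y": 0,"z": 0,"ax": 0,"ay": 0,"az": 0}

```text
clock: 14.45
tcp_pos: [0.4994, 0.2547, 0.2528]
eef_rot: [3.141, -0.001, -1.643]
wrist_force: [0.1, -0.6, -0.7]
opening: -0.001
```

Run:
```python
from h import *
import cv2
f=snapshot("scene")["frame"][150:350,230:430];g=snapshot("top")["frame"][130:270,90:290]
cv2.imwrite("pics/f.png",np.hstack([cv2.resize(f,(400,400),interpolation=cv2.INTER_CUBIC),np.pad(cv2.resize(g,(400,280),interpolation=cv2.INTER_CUBIC),((0,120),(0,0),(0,0)))]))
```

```text
(no output)
```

View pics/f.png

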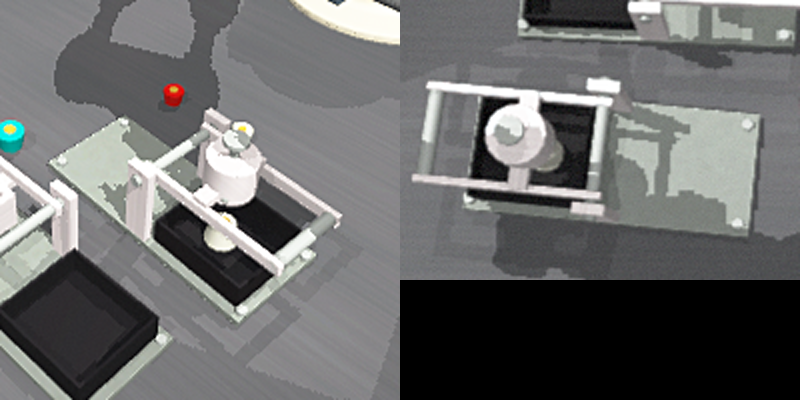

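The puck lies in the round mould's tray (scene half, (221,233)). The mould is still turned over and level, and the arm is clear, so I'm handing in.

```bash
python3 -c "
from cell import *
print(close_job())"
```

```text
the job is handed in; nothing more can be done
None
```

The casting is out and lying in the round mould's own tray, and I handed the job in at about 14.5 s. I swung the round mould over by its bar to the stop, let go, and pressed the knock-out pin once, about 11 mm.

- **Last pictures:** they show the mould still turned over and level, with the arm clear of it. The parts of the square mould in view look as they did at the start.
- **Forces:** pressing the pin read about 3 N. The highest force I read was about 76 N at the wrist, against the 120 N limit, when I pushed the bar slightly past its stop. I eased that off before opening the fingers.
- **Measurements:** the two camera measurements of the bar, and the estimates of the pin's position, differed by about 3–4 mm. I used averages, and the grip corrected the rest.
- **Refused calls:** the first two move calls were refused, I think because rows left out zero values. Nothing moved.

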